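# Index the flask carriage one hole towards the balance

### The arm

A 6-joint arm with a two-finger parallel gripper is mounted at the origin on the work surface. World frame = base frame: x ahead of the robot, y to its left, z up, the work surface at z = 0. Lengths are in m, angles in rad, forces in N, time in s.
With the tool pointing down it reaches from about 0.375 to 0.925 m from the base axis. Payload 5.7 kg.
Tool frame: the origin (TCP) lies on the centre line of the jaws, within the pads' length; the fingertips stand 19 mm ahead of it and the grasp point (between the pads) is the TCP; z points along the fingers, y is the line along which they close (so a half turn about z gives the same grasp; the last joint's range is limited). The gripper opens to 88 mm and grips with 3 to 60 N. Pads are 20 mm wide; open, the fingers measure 115 mm over their backs; the gripper's body (75 mm by 178 mm) begins 61 mm behind the grasp point.
Start: joints at [1.194, 0.359, 1.51, -0, 1.272, -0.115], TCP at [0.155, 0.58, 0.242] pointing down, gripper open.
Joint ranges: [-2.97, 2.97], [-1.01, 2.36], [0.21, 2.38], [-0.96, 4.11], [0.2, 2.71], [-2.98, 2.98]. Speed limits (rad/s): [2.39, 2.39, 3.14, 3.14, 3.14, 3.14].

### API

Orientations are given as a unit quaternion [x, y, z, w].
In Python, from station import * gives the robot as it stands. The module is installed in compiled form; this text tells all that it offers.
- The arm moves only by the tool step_arm, never from a script. Its argument "deltas" is a list of rows, each an object of numbers: "tx", "ty", "tz": the shift along the tool's x, y, z in m; "rx", "ry", "rz": the turn, a rotation vector about the tool's x, y, z in rad; "grip": the opening, from 0 (shut) to 1 (fully open). In form: [{"tx": .., "ty": .., "tz": .., "rx": .., "ry": .., "rz": .., "grip": ..}, ...]. A call has 1 to 12 rows; each row shifts and turns the commanded pose from where the row before left it, along the tool's axes as they then stand; what a row does not reach is not made up. A row lasts 1/10 s, in which the tool goes at most 50 mm and 8.59 degrees, less where a joint would pass 70% of its speed; a pose out of reach is approached as far as the arm can. A call with a gripper value outside its range is refused whole. The fingers move at their own pace and stop on an object; the grip force is fixed at half the most. Time passes only in rows, so rows that do not move let the fingers close. It gives the time, the measured TCP pose, the force, the opening and the grip force at its end, in the units of the state.
- get_state(): the state, without advancing time (a new reading comes with each control period).
- grab_frame(name): name is "scene" or "top"; returns a dict with "color" (420x560x3 uint8, red, green, blue), "depth" (420x560 float32, m along the optical axis (not along the pixel's ray), 0 where there is no reading), "vertical_fov" (degrees; the focal length in pixels is half the picture's height over the tangent of half this angle, whatever the lens; pixels are square), "cx", "cy" (the principal point, pixels), "eye" and "attitude" of the camera in the world. Camera axes: x right, y up, looking along -z (the intrinsics and any distortion apply to the point x, -y, -z); pixel columns grow to the right and rows downward; lengths in m; the calibration is good to about 2 mm. A picture is of the moment at which its call begins.
- job_done(): hands the job in; it is judged then, once.
The state is a dict: "time": time; "joint_positions": joint angles; "qd": joint speeds; "effort": joint torques, N m; "eef_pos": TCP position; "orientation": TCP orientation; "force": force on the tool from outside, world axes, zero at the start; "moment": the same for the moment, N m; "grip_width": opening from 0.0 (shut) to 1.0 (fully open); "gripper_force": force on a finger pad.
Only numpy, scipy, OpenCV 4.12 (cv2) and the standard library are available. Lean on these libraries where they do the work, as an engineer would, in place of code of your own. Each camera call takes 0.05 s, during which the arm holds its last target. There are 200 camera calls.

### The job

The flask carriage is locked in one hole of its rail by a spring plunger with a black knob on top. Pull the knob up to draw the pin, slide the carriage along the rail to the very next hole on the side of the bench balance (the scale with the square pan, not the stirrer with the round plate), and let the pin drop fully home there. Keep the flask standing in its tray, leave the other loose things on the bench alone, and finish still holding the knob with the pin fully home, so that a colleague can tighten the clamp: do not let go.

Things in the scene. Friction and masses are not known exactly. Their poses are not given: they have to be found in the camera images.
- rail: Fixed aluminium bar on the bench, 260 mm long (its y axis), 40 mm wide (its x axis), 50 mm high; its x axis points roughly away from the robot. Five slot holes 12 mm wide along the rail lie in its top at y = -80, -40, 0, 40, 80 mm. Origin: centre of its underside, at bench height. Its place and yaw vary.
- carriage (a joint): Position of the carriage along the rail's y axis, m: 0 at the middle hole (where it starts), each next hole 0.040 further, stops at +-0.085. It slides with about 1.5 N of friction once the pin is out. The carriage is a grey saddle 62 x 50 mm (x, y), its top plate 59 mm above the bench, with a steel collar 20 mm wide and 20 mm tall on it under the knob.
- plunger (a joint): How far the plunger is pulled up, m: 0 with the pin fully home in a hole (12 mm deep), 0.018 at its upper stop. A spring pushes it down with about 4 N at 0 and 8 N at the top. The pin is 10 mm wide with a round nose; it is clear of the hole from 0.0125 up, and if let down between holes it rides on the rail with the joint at about 0.012 until it meets a hole.
- knob (a point): Centre of the black cylindrical knob of the plunger, 28 mm in diameter and 32 mm tall, axis upright; 100 mm above the bench when the pin is home (top at 116 mm, underside at 84 mm). It moves with the carriage and with the plunger. 65 mm around it is free for fingers at this height.
- tray (a point): Centre of the floor of the round flask tray that the carriage carries, 120 mm from the knob's axis along the rail's +x, 20 mm above the bench; rim 77 mm outside diameter, 12 mm high.
- flask_mid (a point): Middle of the conical glass flask that stands loose in the tray: 64 mm wide at the base, 88 mm tall, so its top is 108 mm above the bench; this point is 44 mm above its base. Its z axis is its upright axis.
- pan (a point): Centre of the square steel pan (130 x 140 mm, 66 mm above the bench) of the bench balance, a white fixed case 210 x 170 mm beyond one end of the rail. The balance lies at about +250 or -250 mm along the rail's y axis; this tells which way to go. The stirrer, with a round white plate and two black dials, is at the other end.
- beaker: Loose empty glass beaker, 64 mm wide, 80 mm tall, beyond the flask; origin at the centre of its underside. Leave alone.
- reagent: Loose green glass bottle, 56 mm wide, 115 mm tall, beyond the flask; origin at the centre of its underside. Leave alone.
- stopper: Loose black rubber stopper, 36 mm wide, 28 mm tall, beyond the flask; origin at the centre of its underside. Leave alone.
Things that resemble listed ones, but are neither listed nor needed, are in the scene too. Leave any brown or red look-alike of the part that bears flask_mid alone.

How it is judged:
By the outcome, as a careful person would: the job done as asked, in the order asked, and still so for the second after the job is handed in, while the arm keeps its last pose, push and grip.
It also fails if it takes over 32 s, if anything falls off the work surface, if the arm or the gripper's body presses on something with over 40 N, if the wrist force passes 120 N, or if a joint passes its speed limit or range.

## Working session

There is one attempt and no reset: what is moved stays moved. The work goes in short steps, Python scripts to look and compute and a tool call to move; the robot and the scene stay as the last step left them, time stands still between calls to the robot, and variables do not carry over. Pictures are saved under pics/ and viewed, at most 10 in all, crops included, and the job is handed in when it is done.

Besides the shell and the picture viewer there is one more tool, called after ">>>" by a JSON object that holds its "op" and its "data", one argument or row to a line. step_arm: Moves the arm, as the interface text tells. Its arguments: {"type":"object","properties":{"deltas":{"type":"array","items":{"type":"object","properties":{"tx":{"type":"number"},"ty":{"type":"number"},"tz":{"type":"number"},"rx":{"type":"number"},"ry":{"type":"number"},"rz":{"type":"number"},"grip":{"type":"number"}}}}},"required":["deltas"]}

```bash
mkdir -p pics
cat > h.py <<'E'
from station import *
import numpy as np, cv2
from scipy.spatial.transform import Rotation as R
def cloud(f):
    h,w=f["depth"].shape; fl=h/2/np.tan(np.radians(f["vertical_fov"])/2)
    u,v=np.meshgrid(np.arange(w),np.arange(h)); d=f["depth"]
    p=np.stack([(u-f["cx"])/fl*d,-(v-f["cy"])/fl*d,-d],-1)
    a=np.array(f["attitude"]); r=R.from_quat(a) if a.size==4 else R.from_matrix(a)
    return p@r.as_matrix().T+np.array(f["eye"])
E
python3 - <<'E'
from h import *
fs=[]
for n in("top","scene"):
    f=grab_frame(n); np.save(n+"_c.npy",f["color"]); np.save(n+"_p.npy",cloud(f).astype('f4'))
    print(n,{k:f[k] for k in f if k not in("color","depth")}, (f["depth"]==0).mean())
    cv2.imwrite(f"pics/{n}0.png",cv2.cvtColor(f["color"],cv2.COLOR_RGB2BGR))
print(get_state())
E
```

```text
top {'vertical_fov': 56.27377759758866, 'cx': 275.9618838595846, 'cy': 211.1209281164555, 'eye': array([0.55328321, 0.08331085, 0.83472435]), 'attitude': array([ 0.01692624, -0.03650752, -0.70044301,  0.71257301])} 0.004022108843537415
scene {'vertical_fov': 57.86497551801154, 'cx': 277.0764348365464, 'cy': 205.69927835896036, 'eye': array([ 1.14851412, -0.0402131 ,  0.54613811]), 'attitude': array([0.33159998, 0.26126513, 0.54689631, 0.72297055])} 0.00383078231292517
{'time': 0.1, 'joint_positions': array([ 1.19389095e+00,  3.59411598e-01,  1.51132315e+00, -3.72559651e-05,
        1.27250775e+00, -1.15094291e-01]), 'qd': array([ 0.00107905, -0.00102357, -0.00336961,  0.00027748,  0.00085115,
       -0.00061696]), 'effort': array([ 5.69710428e-04, -5.16361785e+01, -2.71405345e+01,  6.79205032e-02,
        2.77325884e-02, -4.28303383e-05]), 'eef_pos': array([0.15509369, 0.57899049, 0.24090676]), 'orientation': array([ 1.30526503e-01,  9.91444477e-01, -8.04418643e-04, -1.83624266e-04]), 'force': array([ 0.81638054, -0.23167089, -0.40153628]), 'moment': array([-0.01688579, -0.00356731, -0.04279307]), 'gripper_force': 0.0, 'grip_width': 1.0034543722778626}
```

View pics/top0.png

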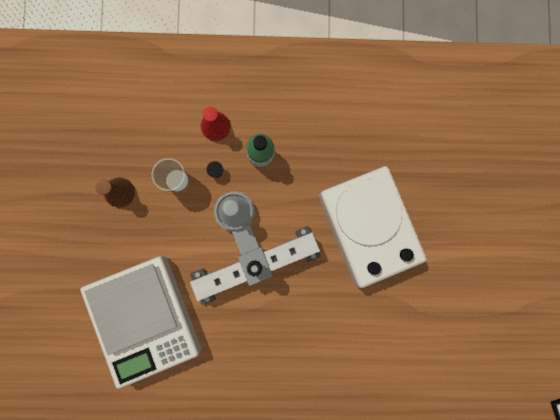

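View pics/scene0.png

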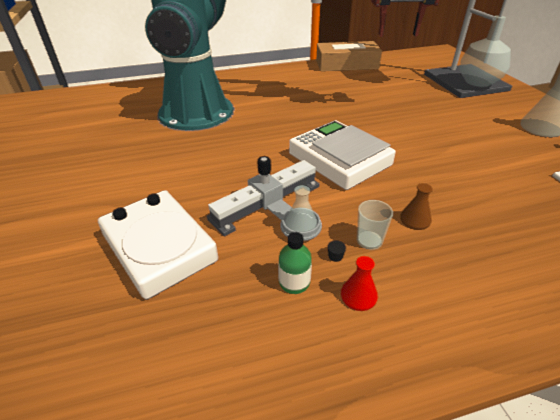

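Top view: the rail runs from (197,287) to (317,245). The black knob is at (255,268), the clear flask in its tray at (234,212), the balance with the square pan at (140,320), and the stirrer at (372,225). The red flask (215,125) and brown flask (120,192) are look-alikes. Other black things are the stopper (215,170), the bottle cap (260,143) and the dials (374,268), (406,255). Only (255,268) sits on the carriage.

Run:
```python
from h import *
for n,box in(("top",(190,225,325,305)),("scene",(205,150,325,235))):
    c=np.load(n+"_c.npy").astype(int); P=np.load(n+"_p.npy"); x0,y0,x1,y1=box
    m=np.zeros(c.shape[:2],bool); m[y0:y1,x0:x1]=1
    k=m&(c.max(2)<70)&(P[...,2]>.082)&(P[...,2]<.125)
    q=P[k]; v,u=np.nonzero(k); print(n,"knob n",k.sum(),"uv",u.mean(),v.mean(),"mean",q.mean(0),"min",q.min(0),"max",q.max(0))
    t=q[q[:,2]>.112]; print(" top",len(t),t.mean(0),cv2.minEnclosingCircle(t[:,:2].copy()) if len(t) else 0)
    r=m&(abs(P[...,2]-.05)<.004)
    a=P[r][:,:2]; 
    rect=cv2.minAreaRect(a.copy()); print(" rail",r.sum(),rect)
    print(cv2.boxPoints(rect).round(4).tolist())
    # holes/edges: PCA
    w,V=np.linalg.eigh(np.cov(a.T)); d=V[:,1]*np.sign(V[1,1]); print(" dir",d,np.degrees(np.arctan2(-d[0],d[1])))
c=np.load("top_c.npy").astype(int);P=np.load("top_p.npy")
for nm,z,bx in(("pan",.066,(80,255,205,390)),):
    m=np.zeros(c.shape[:2],bool); x0,y0,x1,y1=bx; m[y0:y1,x0:x1]=1
    q=P[m&(P[...,2]>.04)]; print(nm,cv2.minAreaRect(q[:,:2].copy()))
a=cv2.imread("pics/top0.png")[200:310,180:330]; b=cv2.imread("pics/scene0.png")[145:255,195:345]
cv2.imwrite("pics/crop0.png",cv2.resize(np.vstack([a,b]),None,fx=2.7,fy=2.7,interpolation=cv2.INTER_CUBIC))
```

```text
top knob n 131 uv 254.3740458015267 267.8854961832061 mean [0.503943   0.10132357 0.11554059] min [0.49109083 0.08926752 0.09121324] max [0.51628274 0.11470412 0.11992683]
 top 123 [0.5034219  0.10167982 0.11652441] ((0.5034080743789673, 0.1014048382639885), 0.013735327869653702)
 rail 1979 ((0.5073778629302979, 0.10531921684741974), (0.05106166750192642, 0.2604212760925293), 22.802610397338867)
[[0.4334000051021576, 0.21549999713897705], [0.5343000292778015, -0.02459999918937683], [0.5813999772071838, -0.004800000227987766], [0.4803999960422516, 0.23520000278949738]]
 dir [-0.3889589   0.92125511] 22.889734412748947
scene knob n 207 uv 267.8743961352657 175.08695652173913 mean [0.5395342  0.09975009 0.10596991] min [0.49276957 0.08873537 0.08643089] max [0.73393774 0.11344299 0.11852255]
 top 83 [0.57993746 0.09988573 0.11549404] ((0.6133536696434021, 0.10193480551242828), 0.12079541385173798)
 rail 1467 ((0.5341992974281311, 0.15688416361808777), (0.1788196861743927, 0.32572928071022034), 29.239540100097656)
[[0.3765999972820282, 0.25529998540878296], [0.5357000231742859, -0.02889999933540821], [0.6917999982833862, 0.058400001376867294], [0.5327000021934509, 0.3427000045776367]]
 dir [-0.44545562  0.89530402] 26.45249278432493
pan ((0.4302464723587036, 0.23342254757881165), (0.21033726632595062, 0.3715820014476776), 22.5222110748291)
```

View pics/crop0.png

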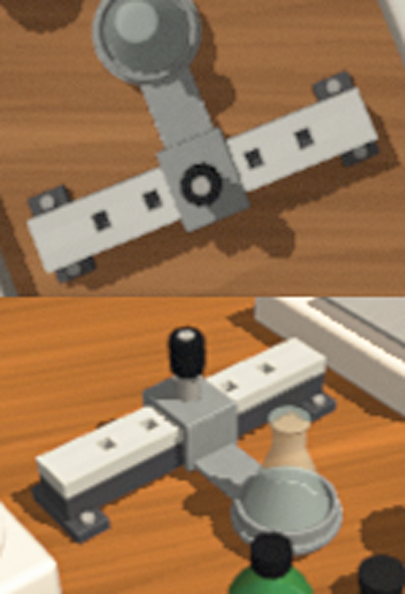

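The crop confirms it: the knob sits on the collar of the grey saddle at (0.503, 0.101), at the middle hole. The rail yaw is about +22.9°, and the balance lies on the rail's +y side. I'll move over it at height.

>>> {"op": "step_arm", "data": {
  "deltas": [
    {"tx":-0.03,"ty":-0.024},
    {"tx":-0.03,"ty":-0.024},
    {"tx":-0.03,"ty":-0.024},
    {"tx":-0.03,"ty":-0.024},
    {"tx":-0.03,"ty":-0.024},
    {"tx":-0.03,"ty":-0.024},
    {"tx":-0.03,"ty":-0.024},
    {"tx":-0.03,"ty":-0.024},
    {"tx":-0.03,"ty":-0.024},
    {"tx":-0.03,"ty":-0.024},
    {"tx":-0.03,"ty":-0.024},
    {"tx":-0.03,"ty":-0.024}
  ]
}}

```text
$.deltas[0]: bad value
```

>>> {"op": "step_arm", "data": {
  "deltas": [
    {"tx":-0.025,"ty":-0.02},
    {"tx":-0.025,"ty":-0.02},
    {"tx":-0.025,"ty":-0.02},
    {"tx":-0.025,"ty":-0.023},
    {"rz":-0.132},
    {"rz":-0.132},
    {"rz":-0.132},
    {"rz":-0.132},
    {"rz":-0.132},
    {},
    {}
  ]
}}

```text
$.deltas[0]: bad value
```

```bash
cat > st.py <<'E'
from h import *
s=get_state(); r=R.from_quat(s["orientation"]).as_matrix()
print(s["time"],s["eef_pos"].round(4),"F",s["force"].round(2),s["grip_width"],s["gripper_force"]); print(r.round(4))
print("to knob, tool axes",(r.T@(np.array([.5034,.1014,.102])-s["eef_pos"])).round(4))
E
python3 st.py
```

```text
0.1 [0.1551 0.579  0.2409] F [ 0.82 -0.23 -0.4 ] 1.0034543722778626 0.0
[[-9.659e-01  2.588e-01 -6.000e-04]
 [ 2.588e-01  9.659e-01 -1.500e-03]
 [ 2.000e-04 -1.600e-03 -1.000e+00]]
to knob, tool axes [-0.4601 -0.3709  0.1394]
```

>>> {"op": "step_arm", "data": {
  "deltas": [
    {"tx":-0.03,"ty":-0.024,"tz":0,"rx":0,"ry":0,"rz":0,"grip":1},
    {"tx":-0.03,"ty":-0.024,"tz":0,"rx":0,"ry":0,"rz":0,"grip":1},
    {"tx":-0.03,"ty":-0.024,"tz":0,"rx":0,"ry":0,"rz":0,"grip":1},
    {"tx":-0.03,"ty":-0.024,"tz":0,"rx":0,"ry":0,"rz":0,"grip":1},
    {"tx":-0.03,"ty":-0.024,"tz":0,"rx":0,"ry":0,"rz":0,"grip":1},
    {"tx":-0.03,"ty":-0.024,"tz":0,"rx":0,"ry":0,"rz":0,"grip":1},
    {"tx":-0.03,"ty":-0.024,"tz":0,"rx":0,"ry":0,"rz":0,"grip":1},
    {"tx":-0.03,"ty":-0.024,"tz":0,"rx":0,"ry":0,"rz":0,"grip":1},
    {"tx":-0.03,"ty":-0.024,"tz":0,"rx":0,"ry":0,"rz":0,"grip":1},
    {"tx":-0.03,"ty":-0.024,"tz":0,"rx":0,"ry":0,"rz":0,"grip":1},
    {"tx":-0.03,"ty":-0.024,"tz":0,"rx":0,"ry":0,"rz":0,"grip":1},
    {"tx":-0.03,"ty":-0.024,"tz":0,"rx":0,"ry":0,"rz":0,"grip":1}
  ]
}}

```text
time: 1.3
eef_pos: [0.4289, 0.2067, 0.2415]
orientation: [0.131, 0.991, -0.0, -0.0]
force: [0.2, 0.2, 0.9]
grip_width: 0.999
gripper_force: 0.0
```

>>> {"op": "step_arm", "data": {
  "deltas": [
    {"tx":-0.025,"ty":-0.02,"tz":0,"rx":0,"ry":0,"rz":0,"grip":1},
    {"tx":-0.025,"ty":-0.02,"tz":0,"rx":0,"ry":0,"rz":0,"grip":1},
    {"tx":-0.025,"ty":-0.02,"tz":0,"rx":0,"ry":0,"rz":0,"grip":1},
    {"tx":-0.025,"ty":-0.023,"tz":0,"rx":0,"ry":0,"rz":0,"grip":1},
    {"tx":0,"ty":0,"tz":0,"rx":0,"ry":0,"rz":-0.132,"grip":1},
    {"tx":0,"ty":0,"tz":0,"rx":0,"ry":0,"rz":-0.132,"grip":1},
    {"tx":0,"ty":0,"tz":0,"rx":0,"ry":0,"rz":-0.132,"grip":1},
    {"tx":0,"ty":0,"tz":0,"rx":0,"ry":0,"rz":-0.132,"grip":1},
    {"tx":0,"ty":0,"tz":0,"rx":0,"ry":0,"rz":-0.132,"grip":1},
    {"tx":0,"ty":0,"tz":0,"rx":0,"ry":0,"rz":0,"grip":1},
    {"tx":0,"ty":0,"tz":0,"rx":0,"ry":0,"rz":0,"grip":1}
  ]
}}

```text
time: 2.4
eef_pos: [0.5033, 0.1021, 0.2414]
orientation: [-0.196, 0.981, 0.0, -0.0]
force: [0.8, 0.5, -0.3]
grip_width: 1.0
gripper_force: 0.0
```

```bash
python3 st.py
```

```text
2.4 [0.5033 0.1021 0.2414] F [ 0.78  0.51 -0.31] 1.0001862735802294 0.0
[[-9.231e-01 -3.845e-01 -7.000e-04]
 [-3.845e-01  9.231e-01 -1.000e-04]
 [ 7.000e-04  2.000e-04 -1.000e+00]]
to knob, tool axes [ 1.000e-04 -7.000e-04  1.394e-01]
```

>>> {"op": "step_arm", "data": {
  "deltas": [
    {"tx":0,"ty":-0.0007,"tz":0.02,"rx":0,"ry":0,"rz":0,"grip":1},
    {"tx":0,"ty":0,"tz":0.02,"rx":0,"ry":0,"rz":0,"grip":1},
    {"tx":0,"ty":0,"tz":0.02,"rx":0,"ry":0,"rz":0,"grip":1},
    {"tx":0,"ty":0,"tz":0.02,"rx":0,"ry":0,"rz":0,"grip":1},
    {"tx":0,"ty":0,"tz":0.02,"rx":0,"ry":0,"rz":0,"grip":1},
    {"tx":0,"ty":0,"tz":0.015,"rx":0,"ry":0,"rz":0,"grip":1},
    {"tx":0,"ty":0,"tz":0.015,"rx":0,"ry":0,"rz":0,"grip":1},
    {"tx":0,"ty":0,"tz":0.009,"rx":0,"ry":0,"rz":0,"grip":1},
    {"tx":0,"ty":0,"tz":0,"rx":0,"ry":0,"rz":0,"grip":1},
    {"tx":0,"ty":0,"tz":0,"rx":0,"ry":0,"rz":0,"grip":1}
  ]
}}

```text
time: 3.4
eef_pos: [0.5041, 0.1015, 0.1029]
orientation: [-0.197, 0.98, -0.0, 0.0]
force: [-0.2, 0.6, 0.6]
grip_width: 1.003
gripper_force: 0.0
```

```bash
python3 st.py
python3 - <<'E'
from h import *
f=grab_frame("scene"); a=f["color"][90:270,180:380,::-1]
cv2.imwrite("pics/s1.png",cv2.resize(a,None,fx=3,fy=3,interpolation=cv2.INTER_CUBIC))
E
```

```text
3.4 [0.5041 0.1015 0.1029] F [-0.23  0.59  0.58] 1.0031822661547554 0.0
[[-9.221e-01 -3.869e-01  1.000e-04]
 [-3.869e-01  9.221e-01 -1.000e-04]
 [-0.000e+00 -1.000e-04 -1.000e+00]]
to knob, tool axes [0.0006 0.0002 0.0009]
```

View pics/s1.png

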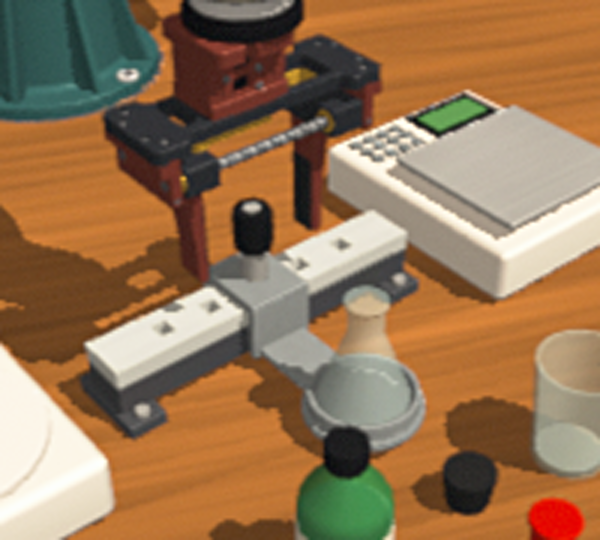

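The gripper looks set back behind the knob at crop (252,225). I'll check the knob and fingers in both views before closing.

Run:
```python
from h import *
tcp=get_state()["eef_pos"]
ims=[]
for n in("top","scene"):
    f=grab_frame(n); P=cloud(f); c=f["color"].astype(int)
    a=R.from_quat(f["attitude"]).as_matrix(); fl=210/np.tan(np.radians(f["vertical_fov"])/2)
    def pr(p):
        q=a.T@(np.array(p)-f["eye"]); return np.array([f["cx"]+fl*q[0]/-q[2], f["cy"]-fl*q[1]/-q[2]])
    print(n,"tcp px",pr(tcp).round(1),"knobtop px",pr([.5034,.1014,.116]).round(1))
    rel=(P-tcp)@np.array([[-.922,-.387,0],[-.387,.922,0],[0,0,1]])  # cols? rows tool axes (symmetric)
    red=(c[...,0]>1.5*c[...,1])&(c[...,0]<170)&(abs(rel[...,0])<.12)&(abs(rel[...,1])<.08)&(rel[...,2]>-.03)&(rel[...,2]<.04)
    for s in(-1,1):
        q=rel[red&(rel[...,1]*s>0)]
        if len(q): print(" finger",s,len(q),"median",np.median(q,0).round(4),"min",q.min(0).round(4),"max",q.max(0).round(4))
    k=(c.max(2)<60)&(abs(P[...,2]-.102)<.02)&(abs(rel[...,0])<.08)&(abs(rel[...,1])<.02)
    v,u=np.nonzero(k)
    if k.any(): print(" knob",k.sum(),np.median(u),np.median(v),np.median(rel[k],0).round(4),rel[k].min(0).round(4),rel[k].max(0).round(4))
    b=f["color"][...,::-1].copy(); p=pr(tcp).astype(int); b=b[p[1]-60:p[1]+60,p[0]-90:p[0]+90]
    ims.append(cv2.resize(b,None,fx=2.4,fy=2.4,interpolation=cv2.INTER_CUBIC))
cv2.imwrite("pics/s2.png",np.vstack(ims))
```

```text
top tcp px [254.5 267.2] knobtop px [254.3 268.2]
scene tcp px [263.8 165. ] knobtop px [263.4 159.6]
 finger -1 217 median [-0.0083 -0.0517  0.0118] min [-0.013  -0.0576 -0.0185] max [ 0.0138 -0.0016  0.0395]
 finger 1 144 median [-0.0097  0.0472  0.0131] min [-0.0135  0.0029 -0.0179] max [0.014  0.057  0.0391]
 knob 174 264.0 166.5 [-0.0074 -0.0058  0.0017] [-0.0145 -0.0129 -0.0173] [0.0108 0.01   0.015 ]
```

View pics/s2.png

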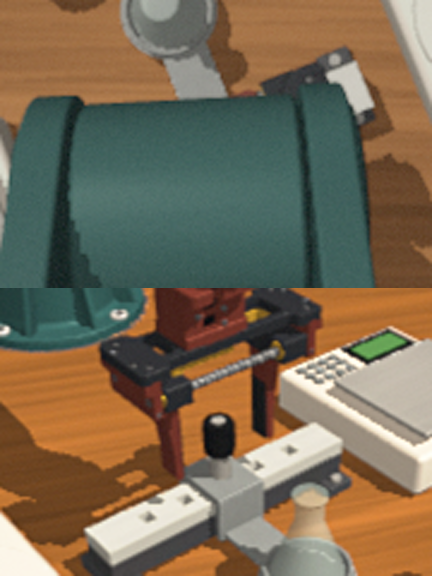

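The numbers agree: the fingers are at ±57 mm around the knob and on its centre line, so the offset was perspective. I'll close the gripper.

>>> {"op": "step_arm", "data": {
  "deltas": [
    {"tx":0,"ty":0,"tz":0,"rx":0,"ry":0,"rz":0,"grip":0.6},
    {"tx":0,"ty":0,"tz":0,"rx":0,"ry":0,"rz":0,"grip":0.4},
    {"tx":0,"ty":0,"tz":0,"rx":0,"ry":0,"rz":0,"grip":0.3},
    {"tx":0,"ty":0,"tz":0,"rx":0,"ry":0,"rz":0,"grip":0.2},
    {"tx":0,"ty":0,"tz":0,"rx":0,"ry":0,"rz":0,"grip":0.1},
    {"tx":0,"ty":0,"tz":0,"rx":0,"ry":0,"rz":0,"grip":0},
    {"tx":0,"ty":0,"tz":0,"rx":0,"ry":0,"rz":0,"grip":0},
    {"tx":0,"ty":0,"tz":0,"rx":0,"ry":0,"rz":0,"grip":0}
  ]
}}

```text
time: 4.35
eef_pos: [0.5037, 0.1016, 0.1026]
orientation: [-0.198, 0.98, 0.0, -0.0]
force: [-0.4, 1.5, 1.0]
grip_width: 0.313
gripper_force: 30.4
```

```bash
python3 st.py
```

```text
4.35 [0.5037 0.1016 0.1026] F [-0.41  1.53  1.  ] 0.31306809344579645 30.427488684654236
[[-9.218e-01 -3.876e-01 -4.000e-04]
 [-3.876e-01  9.218e-01  3.000e-04]
 [ 2.000e-04  4.000e-04 -1.000e+00]]
to knob, tool axes [ 0.0004 -0.0001  0.0006]
```

>>> {"op": "step_arm", "data": {
  "deltas": [
    {"tx":0,"ty":0,"tz":-0.004,"rx":0,"ry":0,"rz":0,"grip":0},
    {"tx":0,"ty":0,"tz":-0.004,"rx":0,"ry":0,"rz":0,"grip":0},
    {"tx":0,"ty":0,"tz":-0.004,"rx":0,"ry":0,"rz":0,"grip":0},
    {"tx":0,"ty":0,"tz":-0.0035,"rx":0,"ry":0,"rz":0,"grip":0},
    {"tx":0,"ty":0,"tz":0,"rx":0,"ry":0,"rz":0,"grip":0},
    {"tx":0,"ty":0,"tz":0,"rx":0,"ry":0,"rz":0,"grip":0}
  ]
}}

```text
time: 4.95
eef_pos: [0.5037, 0.1015, 0.1181]
orientation: [-0.198, 0.98, 0.0, -0.0]
force: [1.1, 2.7, -8.4]
grip_width: 0.312
gripper_force: 30.0
```

```bash
python3 st.py
python3 - <<'E'
from h import *
f=grab_frame("scene");P=cloud(f);c=f["color"].astype(int);t=get_state()["eef_pos"]
k=(c.max(2)<60)&(np.linalg.norm(P[...,:2]-t[:2],axis=-1)<.022)&(abs(P[...,2]-.11)<.03)
print(np.percentile(P[k][:,2],[2,98]).round(4))
E
```

```text
4.95 [0.5037 0.1015 0.1181] F [ 1.14  2.74 -8.39] 0.311702727514309 29.998682141304016
[[-9.218e-01 -3.877e-01 -2.000e-04]
 [-3.877e-01  9.218e-01  1.000e-04]
 [ 2.000e-04  1.000e-04 -1.000e+00]]
to knob, tool axes [ 0.0003 -0.      0.0161]
[0.103  0.1379]
```

Pin is drawn: knob up 15.5 mm, about 8 N of spring. Now slide 40 mm gently.

>>> {"op": "step_arm", "data": {
  "deltas": [
    {"tx":0,"ty":0.001,"tz":0,"rx":0,"ry":0,"rz":0,"grip":0},
    {"tx":0,"ty":0.003,"tz":0,"rx":0,"ry":0,"rz":0,"grip":0},
    {"tx":0,"ty":0.004,"tz":0,"rx":0,"ry":0,"rz":0,"grip":0},
    {"tx":0,"ty":0.005,"tz":0,"rx":0,"ry":0,"rz":0,"grip":0},
    {"tx":0,"ty":0.005,"tz":0,"rx":0,"ry":0,"rz":0,"grip":0},
    {"tx":0,"ty":0.005,"tz":0,"rx":0,"ry":0,"rz":0,"grip":0},
    {"tx":0,"ty":0.005,"tz":0,"rx":0,"ry":0,"rz":0,"grip":0},
    {"tx":0,"ty":0.005,"tz":0,"rx":0,"ry":0,"rz":0,"grip":0},
    {"tx":0,"ty":0.004,"tz":0,"rx":0,"ry":0,"rz":0,"grip":0},
    {"tx":0,"ty":0.002,"tz":0,"rx":0,"ry":0,"rz":0,"grip":0},
    {"tx":0,"ty":0.001,"tz":0,"rx":0,"ry":0,"rz":0,"grip":0},
    {"tx":0,"ty":0,"tz":0,"rx":0,"ry":0,"rz":0,"grip":0}
  ]
}}

```text
time: 6.2
eef_pos: [0.4882, 0.1386, 0.1181]
orientation: [-0.198, 0.98, 0.0, -0.0]
force: [1.4, 0.6, -8.9]
grip_width: 0.314
gripper_force: 30.0
```

```bash
cat >> st.py <<'E'
d=(s["eef_pos"]-np.array([.5037,.1016,.1026])); e=np.array([-.3883,.9215,0]); g=np.array([.9215,.3883,0])
print("along",d@e,"across",d@g,"up",d[2], "F along",s["force"]@e,"F across",s["force"]@g)
E
python3 st.py
```

```text
6.2 [0.4882 0.1386 0.1181] F [ 1.37  0.57 -8.86] 0.3144601312061334 29.99857395887375
[[-9.218e-01 -3.878e-01 -4.000e-04]
 [-3.878e-01  9.218e-01  2.000e-04]
 [ 2.000e-04  3.000e-04 -1.000e+00]]
to knob, tool axes [ 0.0004 -0.0402  0.0161]
along 0.04010955734829359 across 4.114984180216724e-05 up 0.01554753699718614 F along -0.004130931331327753 F across 1.4803537674957996
```

Moved 40.1 mm along the rail. Lower the pin.

>>> {"op": "step_arm", "data": {
  "deltas": [
    {"tx":0,"ty":0,"tz":0.003,"rx":0,"ry":0,"rz":0,"grip":0},
    {"tx":0,"ty":0,"tz":0.003,"rx":0,"ry":0,"rz":0,"grip":0},
    {"tx":0,"ty":0,"tz":0.003,"rx":0,"ry":0,"rz":0,"grip":0},
    {"tx":0,"ty":0,"tz":0.003,"rx":0,"ry":0,"rz":0,"grip":0},
    {"tx":0,"ty":0,"tz":0.003,"rx":0,"ry":0,"rz":0,"grip":0},
    {"tx":0,"ty":0,"tz":0.0005,"rx":0,"ry":0,"rz":0,"grip":0},
    {"tx":0,"ty":0,"tz":0,"rx":0,"ry":0,"rz":0,"grip":0},
    {"tx":0,"ty":0,"tz":0,"rx":0,"ry":0,"rz":0,"grip":0}
  ]
}}

```text
time: 7.0
eef_pos: [0.4882, 0.1385, 0.1026]
orientation: [-0.198, 0.98, 0.0, -0.0]
force: [-0.4, 3.1, -4.2]
grip_width: 0.313
gripper_force: 30.0
```

```bash
python3 st.py
python3 - <<'E'
from h import *
f=grab_frame("scene");P=cloud(f);c=f["color"].astype(int);t=get_state()["eef_pos"]
k=(c.max(2)<60)&(np.linalg.norm(P[...,:2]-t[:2],axis=-1)<.022)&(abs(P[...,2]-.11)<.03)
print(np.percentile(P[k][:,2],[2,98]).round(4))
a=f["color"][90:290,180:400,::-1]
cv2.imwrite("pics/s3.png",cv2.resize(a,None,fx=3,fy=3,interpolation=cv2.INTER_CUBIC))
E
```

```text
7.0 [0.4882 0.1385 0.1026] F [-0.44  3.07 -4.19] 0.31311228851912404 29.999195337295532
[[-9.218e-01 -3.877e-01 -3.000e-04]
 [-3.877e-01  9.218e-01  1.000e-04]
 [ 2.000e-04  2.000e-04 -1.000e+00]]
to knob, tool axes [ 0.0004 -0.0401  0.0006]
along 0.039981294996442304 across 4.208301453561905e-05 up 3.546084535503702e-05 F along 3.0010529022402577 F across 0.7911229715672793
[0.0875 0.1375]
```

View pics/s3.png

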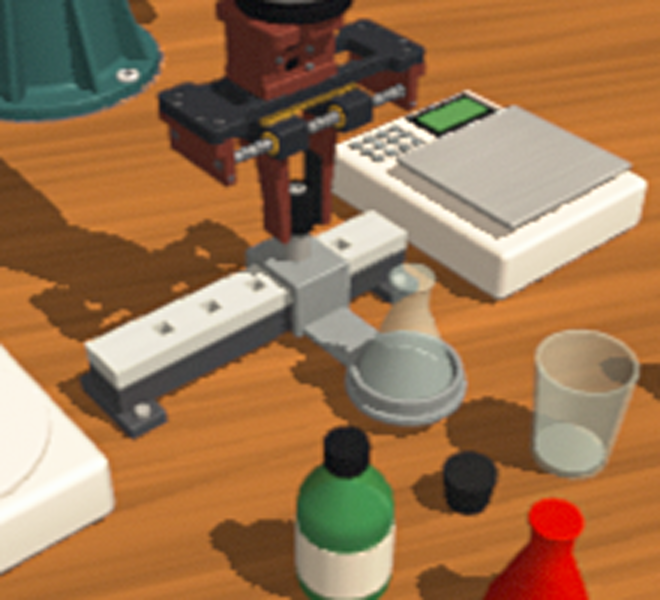

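The carriage stands one hole toward the balance (three holes visible on the stirrer side, one ahead), with the flask upright in the tray at crop (408,330). The hand still carries the 4 N of spring, so the knob may hang slightly high. I'll press it home a little.

>>> {"op": "step_arm", "data": {
  "deltas": [
    {"tx":0,"ty":0,"tz":0.0005,"rx":0,"ry":0,"rz":0,"grip":0},
    {"tx":0,"ty":0,"tz":0.0005,"rx":0,"ry":0,"rz":0,"grip":0},
    {"tx":0,"ty":0,"tz":0,"rx":0,"ry":0,"rz":0,"grip":0},
    {"tx":0,"ty":0,"tz":0,"rx":0,"ry":0,"rz":0,"grip":0}
  ]
}}

```text
time: 7.45
eef_pos: [0.4883, 0.1385, 0.1025]
orientation: [-0.198, 0.98, 0.0, 0.0]
force: [-3.9, 4.4, 6.9]
grip_width: 0.312
gripper_force: 30.0
```

```bash
python3 st.py
```

```text
7.45 [0.4883 0.1385 0.1025] F [-3.87  4.36  6.93] 0.31164129672192226 30.001198947429657
[[-9.218e-01 -3.877e-01  3.000e-04]
 [-3.877e-01  9.218e-01  1.000e-04]
 [-3.000e-04  0.000e+00 -1.000e+00]]
to knob, tool axes [ 0.0005 -0.04    0.0005]
along 0.039948907206849855 across 0.0001443301939789241 up -6.297481802035321e-05 F along 5.518415161167377 F across -1.8772948171579003
```

The joint is on its hard stop: 1 mm commanded, 0.1 mm moved, +7 N. Height equals the start, and the knob's underside fell the full 15.5 mm with it. Handing in.

```bash
python3 -c "
from station import *
print(job_done())"
```

```text
the job is handed in; nothing more can be done
None
```

The job is handed in: the carriage sits one hole (40 mm) toward the balance, with the pin fully home, the flask standing in its tray, and the gripper still holding the knob.

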